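# Balance the electrode boom on its saddle

### The job

The weight hidden inside the electrode boom has shifted, so find where the boom balances by lifting it a little off its parking forks at trial points and feeling which end is heavy, never letting it tip steeply. Then lay it gently in the red-cheeked saddle of the grey stand at that point, so that it stays level there on its own when you let go. Leave the beaker, the jar and the tube rack where they are.

Things in the scene. Friction and masses are not known exactly. Their poses are not given: they have to be found in the camera images.
- boom: Loose aluminium bar, 20 mm wide (x), 420 mm long (y), 40 mm tall (z), 0.55 to 0.85 kg; black cap at -y, blue cap and clip at +y (reaching 240 mm). Origin: middle of the underside. A slug stuck at an unknown place inside puts the balance point up to 105 mm from the middle, either way; it cannot be seen and does not shift. Starts level in the parking forks. Grip it from above, across the 20 mm.
- park: Fixed white parking stand; origin at the middle of its base, on the bench. Forks with blue cheeks at y = +165 and -165 mm in its frame, each 24 mm long in y: notch floor 60 mm above the bench, notch 34 mm wide, cheeks up to 70 mm above the bench and 26 mm either side. Between the forks only a strip 10 mm high.
- saddle: Fixed stand: grey foot 80 x 90 mm, 12 mm high, one steel post of 18 mm diameter, on it the black saddle with red cheeks. Origin: middle of the foot, on the bench; z up. The bar is to lie along its y axis, either way round.
- notch (a point): Middle of the saddle's notch floor, 130 mm above the bench; axes as the saddle stand. The floor is 22 mm long in y: a bar on it tips off unless its balance point is within about 11 mm of this point along y. The notch is 26 mm wide in x; the red cheeks rise 8 mm above the floor and reach 22 mm either side.
- beaker: Loose glass beaker, 60 mm across, 75 mm tall; origin at the middle of its underside. Bystander.
- jar: Loose clear jar with a red cap, 60 mm across, about 85 mm tall; origin at the middle of its underside. Bystander.
- tubes: Loose white rack of 80 x 140 mm with coloured tube caps, 48 mm tall in all; origin at the middle of its underside. Bystander.
There are look-alikes about, which are no part of the job. What is meant by the saddle is not pink, and is the smaller of those in its own colour.

How it is judged:
By the outcome, as a careful person would: the job done as asked, in the order asked, and still so for the second after the job is handed in, with the robot touching nothing.
It also fails if it takes over 64 s, if anything falls off the work surface, if the arm or the gripper's body presses on something with over 40 N, if the wrist force passes 120 N, or if a joint passes its speed limit or range.

### The arm

A 6-joint arm with a two-finger parallel gripper is mounted at the origin on the work surface. World frame = base frame: x ahead of the robot, y to its left, z up, the work surface at z = 0. Lengths are in m, angles in rad, forces in N, time in s.
With the tool pointing down it reaches from about 0.3 to 0.875 m from the base axis. Payload 6.4 kg.
Tool frame: the origin (TCP) lies midway between the tips of the shut fingers; the grasp point (between the pads) lies 19 mm behind it; z points along the fingers, y is the direction in which the jaws open and shut (so a half turn about z gives the same grasp; the last joint's range is limited). The gripper opens to 85 mm and grips with 20 to 120 N. Pads are 22 mm wide; open, the fingers measure 114 mm over their backs; the gripper's body (76 mm by 85 mm) begins 54 mm behind the grasp point. The pads swing forward as they close: fully open they stand 13 mm farther back than shut.
Start: joints at [0.979, 0.181, 1.607, -0, 1.354, -0.206], TCP at [0.216, 0.533, 0.231] pointing down, gripper open.
Joint ranges: [-2.99, 2.99], [-0.89, 2.07], [0.3, 2.58], [-1.14, 4.28], [0, 2.63], [-3.12, 3.12]. Speed limits (rad/s): [2.57, 2.57, 3.01, 3.14, 3.14, 3.14].

### API

Orientations are given as a unit quaternion [w, x, y, z].
In Python, from bench import get_obs, camera, hand_in gives the robot as it stands.
- The arm moves only by the tool drive_tool, never from a script. Its argument "deltas" is a list of rows, each a list of 2 entries, a list of its own where there are three numbers: the shift along the world's x, y, z in m, then the turn about the world's z in rad. A call has 1 to 10 rows; each row shifts and turns the pose as measured when the row begins; what a row does not reach is not made up. A row lasts 1/10 s, in which the tool goes at most 50 mm and 8.59 degrees, less where a joint would pass 70% of its speed; a pose out of reach is approached as far as the arm can. A call is refused whole if a number of a shift passes 0.05 or a number of a turn 0.15, either way. A call with a gripper value outside its range is refused whole. "gripper" is the opening, from 0 (shut) to 1 (fully open), set as the call begins (left out, the last holds). The fingers move at their own pace and stop on an object; the grip force is fixed at half the most. Time passes only in rows, so rows that do not move let the fingers close. It gives the time, the measured TCP pose, the force and the opening at its end, in the units of the state.
- get_obs(): the state, without advancing time (a new reading comes with each control period).
- camera(name): name is "scene" or "side" or "wrist"; returns a dict with "frame" (420x560x3 uint8, red, green, blue), "fx", "fy", "cx", "cy" (pixels), "eye" and "attitude" of the camera in the world. Camera axes: x right, y down, z forward; pixel columns grow to the right and rows downward; lengths in m; the calibration is good to about 2 mm. A picture is of the moment at which its call begins. There is no depth.
- hand_in(): hands the job in, once; it reports no verdict.
The state is a dict: "time_s": time; "q": joint angles; "dq": joint speeds; "joint_efforts": joint torques, N m; "eef_pos": TCP position; "eef_rot": TCP orientation; "wrist_force": force on the tool from outside, world axes, zero at the start; "torque": the same for the moment, N m; "opening": opening from 0.0 (shut) to 1.0 (fully open).
Only numpy, scipy, OpenCV 4.12 (cv2) and the standard library are available. Lean on these libraries where they do the work, as an engineer would, in place of code of your own. Each camera call takes 0.05 s, during which the arm holds its last target.

## Working session

There is one attempt and no reset: what is moved stays moved. The work goes in short steps, Python scripts to look and compute and a tool call to move; the robot and the scene stay as the last step left them, time stands still between calls to the robot, and variables do not carry over. Pictures are saved under pics/ and viewed, and the job is handed in when it is done.

Besides the shell and the picture viewer there is one more tool, called after "Request:" by a JSON object that holds its "name" and its "arguments", one argument or row to a line. drive_tool: Moves the arm, as the interface text tells. Its arguments: {"type":"object","properties":{"deltas":{"type":"array","items":{"type":"array"}},"gripper":{"type":"number"}},"required":["deltas"]}

```bash
mkdir -p pics; cat > h.py <<'E'
import numpy as np, cv2
from bench import get_obs, camera, hand_in
def snap(n,f):
    c=camera(n); cv2.imwrite('pics/'+f+'.png',cv2.cvtColor(c['frame'],cv2.COLOR_RGB2BGR))
    np.save('pics/'+f+'.npy',np.array([c],dtype=object)); return c
def load(f): return np.load('pics/'+f+'.npy',allow_pickle=True)[0]
E
python3 - <<'E'
from h import *
print(get_obs())
for n in('scene','side','wrist'):
    c=snap(n,n+'0'); print({k:v for k,v in c.items() if k!='frame'})
E
```

```text
{'time_s': 0.0, 'q': array([ 9.78699350e-01,  1.81565799e-01,  1.60800788e+00,  2.37330084e-05,
        1.35377409e+00, -2.06283340e-01]), 'dq': array([-5.52446516e-04, -2.79495087e-04, -7.96015689e-04, -1.20199370e-05,
       -6.31698512e-04,  1.14362448e-04]), 'joint_efforts': array([ 9.08411894e-04, -4.44855416e+01, -3.51349354e+01,  4.66305863e-06,
        8.79600935e-03,  3.82620948e-07]), 'eef_pos': array([0.21603721, 0.53228428, 0.23037028]), 'eef_rot': array([-3.51758518e-04,  1.91715045e-01,  9.81450239e-01, -8.04060315e-04]), 'wrist_force': array([-0.80010356, -0.55110422, -0.02486783]), 'torque': array([0.03789621, 0.01015111, 0.01139503]), 'opening': 1.0026173251698725}
{'fx': 521.8340364721065, 'fy': 521.8340364721065, 'cx': 283.4110746745155, 'cy': 211.85004685611884, 'eye': array([ 1.48263036, -0.44618408,  0.85060593]), 'attitude': array([-0.3674953 ,  0.77510638,  0.45996279, -0.22932844])}
{'fx': 378.9509125457108, 'fy': 378.9509125457108, 'cx': 282.9919402670856, 'cy': 209.64233872425098, 'eye': array([ 0.25202312, -0.66035701,  0.7863515 ]), 'attitude': array([-0.40207887,  0.87591736, -0.24478594,  0.10574123])}
{'fx': 364.02748274038544, 'fy': 364.02748274038544, 'cx': 284.0706225482838, 'cy': 210.5134105152326, 'eye': array([0.14984258, 0.5588302 , 0.3734445 ]), 'attitude': array([0.1190717 , 0.82081522, 0.5530158 , 0.07910644])}
```

View pics/scene0.png

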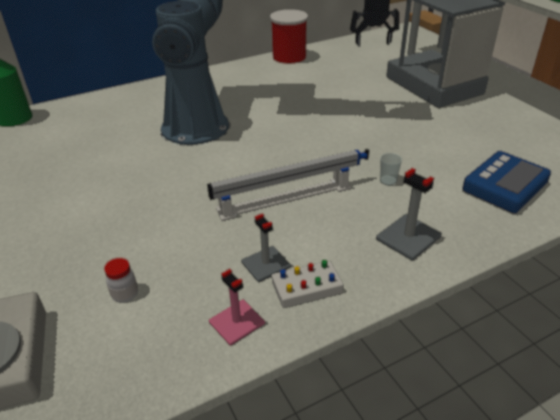

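View pics/side0.png

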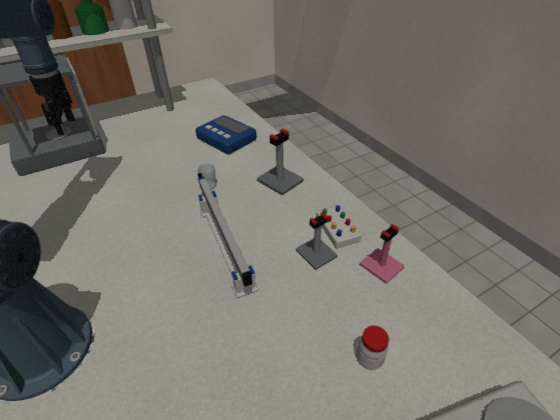

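View pics/wrist0.png

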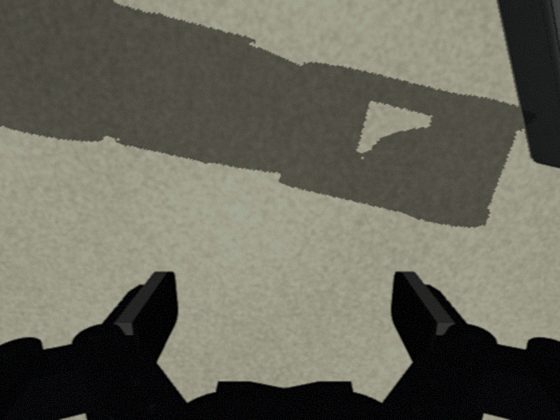

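The boom lies in the forks from the black end at scene (210,190) to the blue end at (365,155). The target is the small grey saddle, with its foot at about (267,263) and its top at (264,225). The tall grey stand and the pink one are look-alikes. I'll zoom in to measure.

```bash
cat >> h.py <<'E'
from scipy.spatial.transform import Rotation as R
def ray(c,u,v):
    q=c['attitude']; r=R.from_quat([q[1],q[2],q[3],q[0]])
    d=r.apply([(u-c['cx'])/c['fx'],(v-c['cy'])/c['fy'],1.]); return c['eye'],d/np.linalg.norm(d)
def plane(c,u,v,z):
    e,d=ray(c,u,v); return e+d*(z-e[2])/d[2]
def tri(c1,p1,c2,p2):
    e1,d1=ray(c1,*p1); e2,d2=ray(c2,*p2)
    s=np.linalg.lstsq(np.c_[d1,-d2],e2-e1,rcond=None)[0]
    a=e1+s[0]*d1;b=e2+s[1]*d2; return (a+b)/2,np.linalg.norm(a-b)
def proj(c,P):
    q=c['attitude']; r=R.from_quat([q[1],q[2],q[3],q[0]]); x=r.inv().apply(np.array(P)-c['eye'])
    return np.c_[c['cx']+c['fx']*x[...,0]/x[...,2],c['cy']+c['fy']*x[...,1]/x[...,2]] if x.ndim>1 else (c['cx']+c['fx']*x[0]/x[2],c['cy']+c['fy']*x[1]/x[2])
def blobs(c,col,mn=4):
    h=cv2.cvtColor(c['frame'],cv2.COLOR_RGB2HSV)
    if col=='red': m=cv2.inRange(h,(0,150,70),(8,255,255))|cv2.inRange(h,(172,150,70),(180,255,255))
    if col=='blue': m=cv2.inRange(h,(100,130,50),(130,255,255))
    n,l,s,ce=cv2.connectedComponentsWithStats(m)
    return [(s[i].tolist(),ce[i].round(1).tolist()) for i in range(1,n) if s[i][4]>=mn]
E
python3 - <<'E'
from h import *
for n in('scene0','side0'):
    c=load(n)
    for col in('red','blue'):
        print(n,col); [print(b) for b in blobs(c,col)]
def crop(n,x,y,w,h,k,o):
    im=cv2.imread('pics/%s.png'%n)[y:y+h,x:x+w]; cv2.imwrite('pics/'+o+'.png',cv2.resize(im,None,fx=k,fy=k,interpolation=cv2.INTER_NEAREST))
crop('scene0',200,140,180,140,4,'z1'); crop('side0',190,160,160,140,4,'z2')
E
```

```text
scene0 red
([272, 24, 32, 39, 1085], [287.7, 42.8])
([304, 45, 1, 4, 4], [304.0, 46.5])
([406, 169, 9, 8, 42], [409.6, 172.4])
([423, 178, 10, 8, 55], [427.2, 181.0])
([256, 215, 7, 5, 21], [258.9, 216.6])
([262, 222, 9, 6, 36], [266.1, 224.6])
([105, 259, 24, 20, 381], [116.5, 268.1])
([309, 264, 4, 6, 21], [310.3, 266.5])
([222, 270, 9, 7, 34], [226.1, 272.9])
([231, 280, 11, 7, 52], [235.7, 282.8])
([302, 281, 4, 7, 26], [303.4, 284.0])
scene0 blue
([40, 0, 6, 6, 9], [41.8, 1.8])
([46, 0, 5, 3, 8], [48.0, 0.6])
([19, 0, 156, 103, 8839], [94.8, 50.3])
([94, 0, 2, 4, 4], [94.8, 1.5])
([98, 2, 3, 3, 5], [99.0, 2.6])
([39, 13, 4, 4, 7], [40.3, 14.4])
([55, 24, 2, 2, 4], [55.5, 24.5])
([32, 44, 7, 4, 12], [34.8, 45.4])
([61, 48, 3, 3, 4], [61.8, 49.0])
([58, 51, 3, 3, 4], [59.0, 52.0])
([64, 51, 3, 4, 5], [64.8, 52.4])
([62, 53, 3, 4, 4], [62.8, 54.5])
([358, 152, 9, 7, 42], [362.2, 155.0])
([464, 152, 85, 60, 1813], [501.5, 185.5])
([342, 168, 6, 3, 15], [344.6, 169.1])
([222, 196, 7, 4, 19], [225.3, 197.5])
([281, 270, 4, 7, 25], [282.7, 272.8])
([330, 274, 4, 7, 24], [331.5, 277.0])
side0 red
([281, 129, 7, 5, 25], [284.1, 131.0])
([270, 135, 9, 5, 29], [273.9, 136.8])
([321, 213, 10, 9, 43], [325.9, 216.7])
([310, 219, 7, 5, 24], [313.3, 220.8])
([346, 219, 4, 6, 21], [347.4, 221.6])
([391, 224, 7, 7, 27], [394.3, 227.0])
([382, 231, 9, 6, 32], [385.8, 233.5])
([363, 326, 26, 26, 526], [375.1, 338.5])
side0 blue
([196, 120, 60, 33, 891], [225.2, 136.9])
([199, 177, 5, 3, 9], [200.7, 177.7])
([212, 191, 4, 6, 12], [213.8, 193.4])
([199, 195, 3, 6, 13], [200.1, 197.5])
([336, 206, 4, 6, 20], [337.4, 208.0])
([337, 230, 4, 6, 22], [338.6, 232.7])
([249, 266, 5, 8, 24], [251.0, 269.7])
([232, 272, 5, 8, 23], [234.2, 275.3])
```

View pics/z1.png

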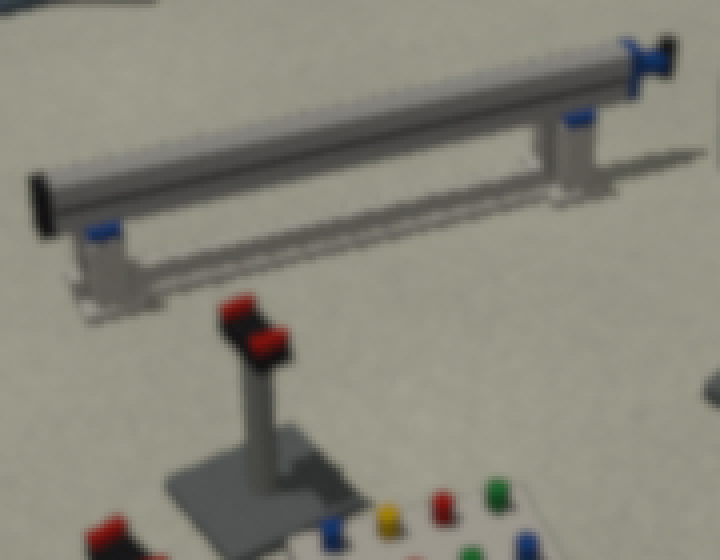

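View pics/z2.png

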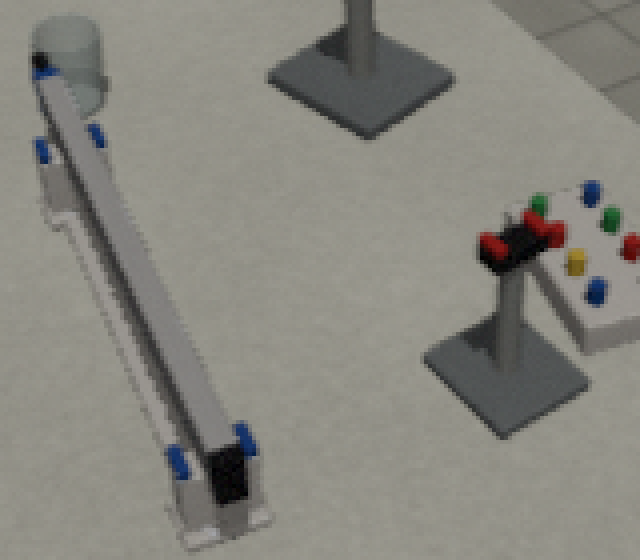

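```bash
python3 - <<'E'
from h import *
A=load('scene0');B=load('side0')
a=lambda x,y:(200+x/4-.5,140+y/4-.5); b=lambda x,y:(190+x/4-.5,160+y/4-.5)
print('fork cheeks')
for n,p in (('side -y +x',(251,269.7)),('side -y -x',(234.2,275.3)),('side +y+x',(213.8,193.4)),('side +y -x',(200.1,197.5))): print(n,plane(B,*p,.066).round(4))
print('scene', plane(A,225.3,197.5,.066), plane(A,344.6,169.1,.066))
print('cheek tri fork',tri(A,(225.3,197.5),B,(251,269.7)),tri(A,(344.6,169.1),B,(213.8,193.4)))
print('boom top: side near corners L,R, far L,R')
for p in ((207,449),(243,444),(38,80),(60,75)): print(plane(B,*b(*p),.1).round(4))
print('scene topfront edge ends / back')
for p in ((50,207-28),(30,178),(625,42)): print(plane(A,*a(*p),.1).round(4))
print('foot z=.012')
for p in ((165,487),(295,425),(370,503),(225,555)): print(plane(A,*a(*p),.012).round(4))
for p in ((424,360),(590,382),(503,438)): print(plane(B,*b(*p),.012).round(4))
print('saddle cheeks',tri(A,(258.9,216.6),B,(313.3,220.8)),tri(A,(266.1,224.6),B,(325,217)))
print(plane(A,258.9,216.6,.136),plane(A,266.1,224.6,.136),plane(B,313.3,220.8,.136),plane(B,325,217,.136))
print('tall',tri(A,(409.6,172.4),B,(273.9,136.8)),tri(A,(427.2,181),B,(284.1,131)))
E
```

```text
fork cheeks
side -y +x [ 0.4898 -0.0941  0.066 ]
side -y -x [ 0.4469 -0.0885  0.066 ]
side +y+x [0.5312 0.2349 0.066 ]
side +y -x [0.4879 0.2383 0.066 ]
scene [ 0.48954395 -0.09518996  0.066     ] [0.53063287 0.23307314 0.066     ]
cheek tri fork (array([ 0.48964836, -0.09492568,  0.06637023]), np.float64(0.0008127757243113953)) (array([0.53086182, 0.23321335, 0.06667975]), np.float64(0.00112627099755388))
boom top: side near corners L,R, far L,R
[ 0.4563 -0.1145  0.1   ]
[ 0.4759 -0.1221  0.1   ]
[0.5065 0.2803 0.1   ]
[0.5233 0.2775 0.1   ]
scene topfront edge ends / back
[ 0.4661 -0.1177  0.1   ]
[ 0.4589 -0.1281  0.1   ]
[0.51   0.2801 0.1   ]
foot z=.012
[ 0.664  -0.1363  0.012 ]
[ 0.6536 -0.0466  0.012 ]
[ 0.733  -0.0395  0.012 ]
[ 0.7296 -0.1296  0.012 ]
[ 0.6467 -0.0517  0.012 ]
[ 0.7325 -0.1285  0.012 ]
[ 0.6536 -0.1383  0.012 ]
saddle cheeks (array([ 0.67568682, -0.08867852,  0.13466553]), np.float64(0.0011725712196969653)) (array([ 0.70968219, -0.08977998,  0.13495973]), np.float64(0.003399677817219926))
[ 0.6776763  -0.08997954  0.136     ] [ 0.70945934 -0.08845143  0.136     ] [ 0.67494304 -0.08908438  0.136     ] [ 0.70854338 -0.09290328  0.136     ]
tall (array([0.75685626, 0.25016704, 0.18514941]), np.float64(0.0020756050805339783)) (array([0.80182666, 0.26275559, 0.18551857]), np.float64(0.0032474644554428386))
```

Request:
{"name": "drive_tool", "arguments": {
  "deltas": [
    [[0.026, -0.045, 0.003], -0.13],
    [[0.026, -0.045, 0.003], -0.13],
    [[0.026, -0.045, 0.003], -0.13],
    [[0.026, -0.045, 0.003], -0.13],
    [[0.026, -0.045, 0.003], -0.13],
    [[0.026, -0.045, 0.003], -0.13],
    [[0.026, -0.045, 0.003], -0.13],
    [[0.026, -0.045, 0.003], -0.13],
    [[0.026, -0.045, 0.003], -0.13],
    [[0.026, -0.045, 0.003], -0.13]
  ],
  "gripper": 0.6
}}

```text
time_s: 1.15
eef_pos: [0.4615, 0.0963, 0.2573]
eef_rot: [-0.002, 0.759, 0.651, 0.0]
wrist_force: [1.4, 0.9, -0.4]
opening: 0.604
```

```bash
cat >> h.py <<'E'
def st():
    o=get_obs(); q=o['eef_rot']; r=R.from_quat([q[1],q[2],q[3],q[0]]); y=r.apply([0,1,0]); z=r.apply([0,0,1])
    print('t%.2f'%o['time_s'],'p',o['eef_pos'].round(4),'jaw deg',np.degrees(np.arctan2(y[1],y[0])).round(2),'z',z.round(3),'F',o['wrist_force'].round(2),'T',o['torque'].round(3),'op',round(o['opening'],3)); return o
E
python3 - <<'E'
from h import *
st(); print(get_obs()['q'])
A=load('scene0');B=load('side0')
print('pink',tri(A,(226.1,272.9),B,(385.8,233.5)),tri(A,(235.7,282.8),B,(394.3,227)))
E
```

```text
t1.15 p [0.4615 0.0963 0.2573] jaw deg -8.81 z [-0.002  0.002 -1.   ] F [ 1.43  0.85 -0.36] T [ 0.07  -0.044 -0.026] op 0.604
[-0.04851516 -0.07948316  1.82583611  0.00243267  1.39720045  0.10490083]
pink (array([ 0.79962034, -0.21937498,  0.13535412]), np.float64(0.0008499779094449357)) (array([ 0.83277356, -0.21378846,  0.13588342]), np.float64(0.0013484567146735346))
```

Request:
{"name": "drive_tool", "arguments": {
  "deltas": [
    [[0.0275, -0.024, 0], 0.028],
    [[0, 0, 0], 0]
  ]
}}

```text
time_s: 1.35
eef_pos: [0.492, 0.0658, 0.2576]
eef_rot: [-0.0, 0.754, 0.657, 0.0]
wrist_force: [-0.5, 0.8, -0.2]
opening: 0.604
```

```bash
python3 - <<'E'
from h import *
st(); c=snap('wrist','w1'); print(c['eye'])
E
```

```text
t1.35 p [0.492  0.0658 0.2576] jaw deg -7.79 z [-0.     0.001 -1.   ] F [-0.47  0.79 -0.18] T [ 0.047 -0.037  0.002] op 0.604
[0.50205146 0.13615654 0.40058288]
```

View pics/w1.png

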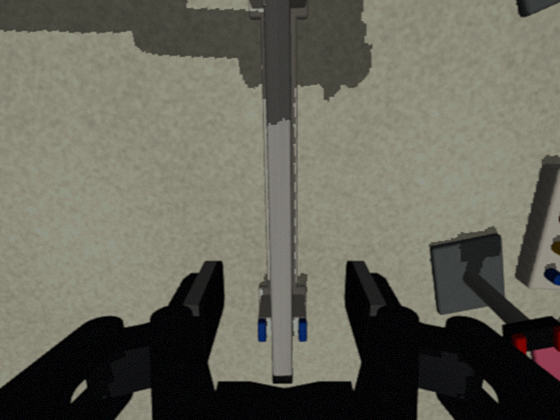

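```bash
python3 - <<'E'
from h import *
c=load('w1'); f=c['frame'].astype(int)
for r in (150,200,250,350): print(r,[tuple(f[r,x]) for x in range(258,306,2)] if r in(200,350) else '')
for r in(10,60,110,150,200,250,300,350,372):
  g=cv2.cvtColor(c['frame'],cv2.COLOR_RGB2GRAY)[r,245:320].astype(float); d=np.diff(g); print(r,[(245+i,int(d[i])) for i in range(len(d)) if abs(d[i])>12])
im=cv2.imread('pics/w1.png')[300:400,240:330]; cv2.imwrite('pics/z3.png',cv2.resize(im,None,fx=6,fy=6,interpolation=0))
im=cv2.imread('pics/w1.png')[215:350,410:560]; cv2.imwrite('pics/z4.png',cv2.resize(im,None,fx=4,fy=4,interpolation=0))
E
```

```text
150 
200 [(np.int64(143), np.int64(143), np.int64(124)), (np.int64(146), np.int64(143), np.int64(127)), (np.int64(139), np.int64(137), np.int64(121)), (np.int64(122), np.int64(119), np.int64(106)), (np.int64(133), np.int64(127), np.int64(117)), (np.int64(112), np.int64(113), np.int64(106)), (np.int64(123), np.int64(120), np.int64(114)), (np.int64(124), np.int64(122), np.int64(115)), (np.int64(124), np.int64(123), np.int64(116)), (np.int64(124), np.int64(122), np.int64(119)), (np.int64(125), np.int64(121), np.int64(116)), (np.int64(126), np.int64(122), np.int64(119)), (np.int64(126), np.int64(123), np.int64(118)), (np.int64(125), np.int64(123), np.int64(117)), (np.int64(127), np.int64(124), np.int64(120)), (np.int64(125), np.int64(122), np.int64(116)), (np.int64(96), np.int64(93), np.int64(90)), (np.int64(67), np.int64(65), np.int64(60)), (np.int64(108), np.int64(108), np.int64(98)), (np.int64(114), np.int64(109), np.int64(100)), (np.int64(141), np.int64(140), np.int64(123)), (np.int64(145), np.int64(143), np.int64(124)), (np.int64(144), np.int64(143), np.int64(126)), (np.int64(144), 
[... 1312 characters left out ...]
5), (263, 16), (264, -16), (265, -33), (266, -30), (293, 30), (294, 17), (295, -19), (297, 24)]
150 [(262, -14), (264, 18), (266, -22), (268, 14), (288, -16), (289, -25), (290, -16), (293, 28), (294, 19), (295, -20), (297, 28)]
200 [(265, 16), (267, -15), (269, 13), (289, -22), (290, -23), (292, 15), (293, 27), (294, 20), (295, -18), (297, 20)]
250 [(268, -17), (289, -16), (290, -24), (291, -16), (294, 21), (295, 16), (297, 14)]
300 [(257, -25), (258, -19), (259, -14), (260, -28), (269, 15), (270, 27), (271, 24), (290, -35), (291, -30), (305, 40), (306, 33)]
350 [(270, -17), (271, -21), (272, 18), (290, -21), (291, 13), (292, 33)]
372 [(271, -24), (273, 16), (290, -17), (292, 26), (293, 19)]
```

View pics/z3.png

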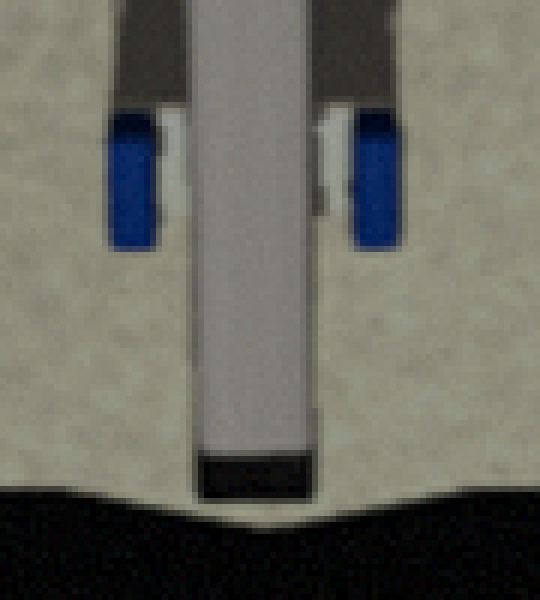

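View pics/z4.png

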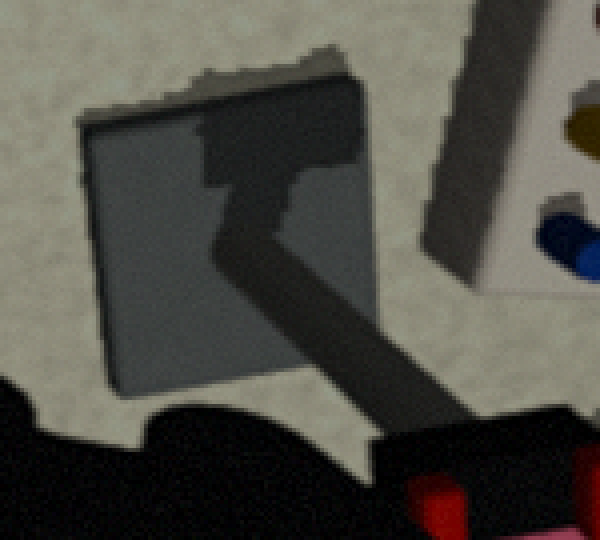

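```bash
python3 - <<'E'
from h import *
c=load('w1')
L=[];
for r,a,b in((350,271,291.5),(250,268.7,290.5),(200,267.8,290),(150,267,289.7),(110,266,289)):
    P=plane(c,a,r,.1);Q=plane(c,b,r,.1); m=(P+Q)/2; L.append(m); print(r,m.round(4),np.linalg.norm(P-Q).round(4))
L=np.array(L); k=np.polyfit(L[:,1],L[:,0],1); print('axis x=%.4f*y+%.4f'%tuple(k),'yaw',-np.degrees(np.arctan(k[0])))
e=plane(c,282,382.6,.1); print('end',e)
u=np.array([k[0],1,0]);u/=np.linalg.norm(u); mid=e+.21*u; print('mid',mid,'u',u)
print('blue cheeks',plane(c,262.1,329,.069),plane(c,302.8,329,.069))
F=np.array([plane(c,410+x/4,215+y/4,.012)[:2] for x,y in((85,127),(358,76),(378,347),(118,397))]); print(F.round(4),F.mean(0))
print([np.degrees(np.arctan2(*(F[j]-F[i])[::-1])).round(1) for i,j in((0,1),(3,2),(3,0),(2,1))],[np.linalg.norm(F[j]-F[i]).round(3) for i,j in((0,1),(3,2),(3,0),(2,1))])
E
```

```text
350 [ 0.4683 -0.091   0.1   ] 0.0199
250 [0.4812 0.0127 0.1   ] 0.0194
200 [0.4869 0.0583 0.1   ] 0.0189
150 [0.4924 0.1004 0.1   ] 0.0186
110 [0.4961 0.1318 0.1   ] 0.0183
axis x=0.1255*y+0.4797 yaw -7.151924442291593
end [ 0.46376184 -0.12900124  0.1       ]
mid [0.48990699 0.07936486 0.1       ] u [0.12450073 0.99221952 0.        ]
blue cheeks [ 0.44842294 -0.08599601  0.069     ] [ 0.490775   -0.09176592  0.069     ]
[[ 0.6478 -0.0429]
 [ 0.7249 -0.0377]
 [ 0.7335 -0.1262]
 [ 0.6558 -0.1329]] [ 0.6905149  -0.08491563]
[np.float64(3.8), np.float64(4.9), np.float64(95.1), np.float64(95.5)] [np.float64(0.077), np.float64(0.078), np.float64(0.09), np.float64(0.089)]
```

Request:
{"name": "drive_tool", "arguments": {
  "deltas": [
    [[-0.002, 0.0135, 0], 0.011],
    [[0, 0, -0.045], 0],
    [[0, 0, -0.045], 0],
    [[0, 0, -0.045], 0],
    [[0, 0, -0.02], 0],
    [[0, 0, 0], 0]
  ]
}}

```text
time_s: 2.0
eef_pos: [0.4829, 0.0924, 0.0994]
eef_rot: [-0.001, 0.746, 0.666, 0.002]
wrist_force: [0.3, -1.2, 0.2]
opening: 0.602
```

```bash
python3 -c "
from h import *
st()"
```

```text
t2.00 p [0.4829 0.0924 0.0994] jaw deg -6.47 z [ 0.001  0.005 -1.   ] F [ 0.34 -1.16  0.22] T [0.049 0.011 0.061] op 0.602
```

Request:
{"name": "drive_tool", "arguments": {
  "deltas": [
    [[0.006, -0.011, 0], -0.01],
    [[0, 0, 0], 0],
    [[0, 0, 0], 0]
  ]
}}

```text
time_s: 2.3
eef_pos: [0.4899, 0.0837, 0.1025]
eef_rot: [-0.0, 0.748, 0.664, 0.003]
wrist_force: [0.5, -0.4, 0.4]
opening: 0.596
```

```bash
python3 -c "
from h import *
st()"
```

```text
t2.30 p [0.4899 0.0837 0.1025] jaw deg -6.81 z [ 0.004  0.005 -1.   ] F [ 0.55 -0.43  0.37] T [-0.04   0.024 -0.012] op 0.596
```

Request:
{"name": "drive_tool", "arguments": {
  "deltas": [
    [[0, -0.003, -0.02], -0.004],
    [[0, 0, -0.009], 0],
    [[0, 0, 0], 0],
    [[0, 0, 0], 0]
  ]
}}

```text
time_s: 2.7
eef_pos: [0.4943, 0.0804, 0.0782]
eef_rot: [0.003, 0.749, 0.662, 0.007]
wrist_force: [-0.1, 0.2, -0.0]
opening: 0.6
```

```bash
python3 -c "
from h import *
st()"
```

```text
t2.70 p [0.4943 0.0804 0.0782] jaw deg -7.07 z [ 0.014  0.004 -1.   ] F [-0.13  0.16 -0.  ] T [0.007 0.    0.003] op 0.6
```

Request:
{"name": "drive_tool", "arguments": {
  "deltas": [
    [[0, 0, 0], 0]
  ]
}}

```text
time_s: 2.8
eef_pos: [0.4948, 0.0804, 0.0789]
eef_rot: [0.003, 0.749, 0.662, 0.007]
wrist_force: [0.4, 0.1, -0.0]
opening: 0.597
```

```bash
python3 -c "
from h import *
o=st();print(o['dq'])"
```

```text
t2.80 p [0.4948 0.0804 0.0789] jaw deg -7.07 z [ 0.015  0.004 -1.   ] F [ 0.42  0.14 -0.03] T [ 0.025  0.037 -0.029] op 0.597
[-0.00054418 -0.01014558 -0.00807803  0.00066094  0.00780826  0.00027645]
```

Request:
{"name": "drive_tool", "arguments": {
  "deltas": [
    [[-0.003, 0, -0.006], 0],
    [[0, 0, 0], 0]
  ]
}}

```text
time_s: 3.0
eef_pos: [0.4923, 0.0805, 0.0735]
eef_rot: [0.004, 0.749, 0.662, 0.008]
wrist_force: [-0.2, -0.1, -0.2]
opening: 0.6
```

```bash
python3 -c "
from h import *
o=st();print(o['dq'])"
```

```text
t3.00 p [0.4923 0.0805 0.0735] jaw deg -7.07 z [ 0.017  0.004 -1.   ] F [-0.18 -0.06 -0.19] T [ 0.044  0.013 -0.03 ] op 0.6
[ 0.00178442 -0.01433773 -0.02492514  0.00112271  0.00539828 -0.0003585 ]
```

Request:
{"name": "drive_tool", "arguments": {
  "deltas": [
    [[-0.0025, 0, -0.001], 0],
    [[-0.0005, 0, -0.0005], 0],
    [[-0.0005, 0, -0.0005], 0],
    [[-0.0005, 0, -0.0005], 0],
    [[-0.0005, 0, -0.0005], 0],
    [[0, 0, 0], 0]
  ],
  "gripper": 0.0
}}

```text
time_s: 3.6
eef_pos: [0.4891, 0.0805, 0.0723]
eef_rot: [0.005, 0.749, 0.662, 0.009]
wrist_force: [-0.3, -0.2, 0.6]
opening: 0.223
```

```bash
python3 -c "
from h import *
o=st();print(o['dq'])"
```

```text
t3.60 p [0.4891 0.0805 0.0723] jaw deg -7.08 z [ 0.021  0.004 -1.   ] F [-0.3  -0.21  0.64] T [ 0.006  0.076 -0.054] op 0.223
[-1.01691843e-03 -9.06058698e-04 -5.50929852e-05 -1.04827170e-03
 -9.74089022e-05  1.06960330e-03]
```

Request:
{"name": "drive_tool", "arguments": {
  "deltas": [
    [[0, 0, 0.003], 0],
    [[0, 0, 0.003], 0],
    [[0, 0, 0.001], 0],
    [[0, 0, 0], 0]
  ]
}}

```text
time_s: 4.0
eef_pos: [0.4846, 0.0811, 0.0758]
eef_rot: [0.002, 0.75, 0.662, 0.006]
wrist_force: [1.0, 0.7, -7.7]
opening: 0.226
```

```bash
python3 -c "
from h import *
o=st();snap('side','s2');o=st();snap('scene','a2');
im=cv2.imread('pics/s2.png')[160:300,180:290];im2=cv2.imread('pics/a2.png')[130:230,190:390]
cv2.imwrite('pics/z5.png',cv2.resize(im,None,fx=4,fy=4,interpolation=0));cv2.imwrite('pics/z6.png',cv2.resize(im2,None,fx=4,fy=4,interpolation=0))"
```

```text
t4.00 p [0.4846 0.0811 0.0758] jaw deg -7.11 z [ 0.011  0.006 -1.   ] F [ 0.95  0.68 -7.73] T [ 0.355 -0.017  0.036] op 0.226
t4.05 p [0.4845 0.0811 0.0757] jaw deg -7.11 z [ 0.011  0.006 -1.   ] F [ 0.15  0.41 -8.52] T [0.346 0.016 0.051] op 0.223
```

View pics/z6.png

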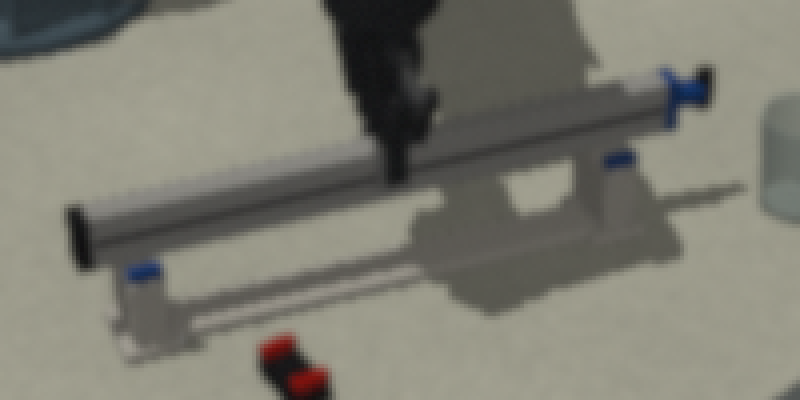

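The lift reads about -8 N and +0.35 N·m about x, so the black (-y) end is heavy and the balance point lies about 43 mm toward it. I'll lower the boom and try there.

Request:
{"name": "drive_tool", "arguments": {
  "deltas": [
    [[0, 0, -0.002], 0],
    [[0, 0, -0.002], 0],
    [[0, 0, -0.001], 0],
    [[0, 0, 0], 0]
  ]
}}

```text
time_s: 4.5
eef_pos: [0.4849, 0.0811, 0.0725]
eef_rot: [0.002, 0.749, 0.662, 0.006]
wrist_force: [-1.7, -0.5, -6.0]
opening: 0.224
```

```bash
python3 -c "
from h import *
o=st()"
```

```text
t4.50 p [0.4849 0.0811 0.0725] jaw deg -7.07 z [ 0.011  0.005 -1.   ] F [-1.66 -0.51 -5.97] T [ 0.081  0.179 -0.14 ] op 0.224
```

Request:
{"name": "drive_tool", "arguments": {
  "deltas": [
    [[0, 0, -0.002], 0],
    [[0, 0, -0.001], 0]
  ]
}}

```text
time_s: 4.7
eef_pos: [0.4852, 0.081, 0.0722]
eef_rot: [0.002, 0.749, 0.662, 0.005]
wrist_force: [-5.9, -0.3, 6.1]
opening: 0.223
```

Request:
{"name": "drive_tool", "arguments": {
  "deltas": [
    [[0, 0, 0], 0],
    [[0, 0, 0], 0],
    [[0, 0, 0], 0]
  ],
  "gripper": 0.5
}}

```text
time_s: 5.0
eef_pos: [0.4881, 0.0806, 0.074]
eef_rot: [0.004, 0.749, 0.662, 0.007]
wrist_force: [-0.5, -0.2, 0.1]
opening: 0.499
```

```bash
python3 -c "
from h import *
o=st()"
```

```text
t5.00 p [0.4881 0.0806 0.074 ] jaw deg -7.04 z [ 0.017  0.004 -1.   ] F [-0.46 -0.23  0.06] T [ 0.01   0.003 -0.017] op 0.499
```

Request:
{"name": "drive_tool", "arguments": {
  "deltas": [
    [[-0.004, -0.022, -0.001], 0],
    [[-0.004, -0.021, -0.001], 0],
    [[0, 0, 0], 0]
  ]
}}

```text
time_s: 5.3
eef_pos: [0.4818, 0.0367, 0.0728]
eef_rot: [0.006, 0.748, 0.663, 0.009]
wrist_force: [-0.1, 0.7, 0.7]
opening: 0.497
```

```bash
python3 -c "
from h import *
o=st()"
```

```text
t5.30 p [0.4818 0.0367 0.0728] jaw deg -6.92 z [ 0.021  0.003 -1.   ] F [-0.08  0.69  0.67] T [ 0.021 -0.021  0.082] op 0.497
```

Request:
{"name": "drive_tool", "arguments": {
  "deltas": [
    [[-0.002, 0, -0.0005], -0.003],
    [[-0.0005, 0, -0.0005], 0],
    [[-0.0005, 0, -0.0005], 0],
    [[0, 0, 0], 0]
  ],
  "gripper": 0.0
}}

```text
time_s: 5.7
eef_pos: [0.4799, 0.0368, 0.0725]
eef_rot: [0.007, 0.749, 0.662, 0.009]
wrist_force: [-1.4, -4.7, -1.0]
opening: 0.225
```

Request:
{"name": "drive_tool", "arguments": {
  "deltas": [
    [[0, 0, 0.002], 0],
    [[0, 0, 0.002], 0],
    [[0, 0, 0.002], 0],
    [[0, 0, 0.001], 0],
    [[0, 0, 0], 0]
  ]
}}

```text
time_s: 6.2
eef_pos: [0.4775, 0.039, 0.0767]
eef_rot: [0.005, 0.749, 0.662, 0.008]
wrist_force: [2.3, -0.5, -6.8]
opening: 0.219
```

```bash
python3 -c "
from h import *
o=st();snap('side','s3');o=st();snap('scene','a3');st()
im=cv2.imread('pics/s3.png')[160:300,180:290];im2=cv2.imread('pics/a3.png')[130:230,190:390]
cv2.imwrite('pics/z7.png',cv2.resize(im,None,fx=4,fy=4,interpolation=0));cv2.imwrite('pics/z8.png',cv2.resize(im2,None,fx=4,fy=4,interpolation=0))"
```

```text
t6.20 p [0.4775 0.039  0.0767] jaw deg -7.07 z [ 0.018  0.003 -1.   ] F [ 2.25 -0.49 -6.8 ] T [-0.16  -0.182 -0.165] op 0.219
t6.25 p [0.4775 0.039  0.0767] jaw deg -7.07 z [ 0.018  0.004 -1.   ] F [ 1.76 -0.07 -7.57] T [-0.035 -0.308 -0.093] op 0.224
t6.30 p [0.4775 0.039  0.0767] jaw deg -7.07 z [ 0.018  0.004 -1.   ] F [ 2.02 -0.69 -8.42] T [-0.069 -0.329 -0.049] op 0.222
```

View pics/z8.png

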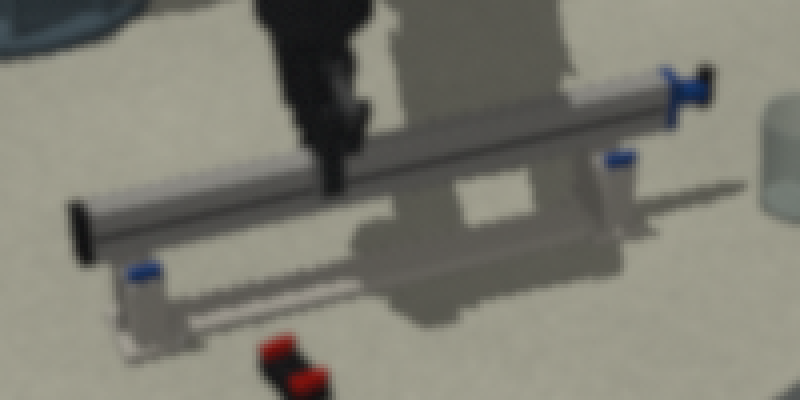

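View pics/z7.png

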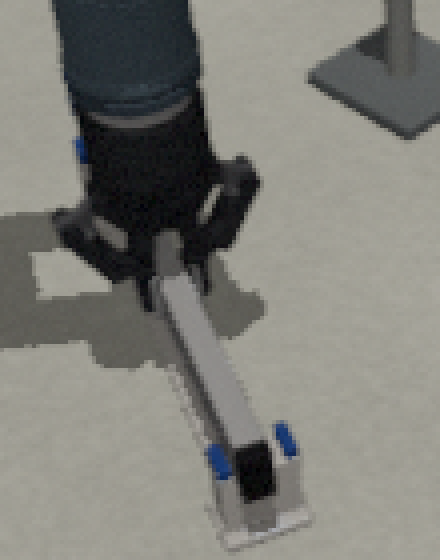

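Request:
{"name": "drive_tool", "arguments": {
  "deltas": [
    [[0, 0, 0.004], 0],
    [[0, 0, 0.004], 0],
    [[0, 0, 0], 0]
  ]
}}

```text
time_s: 6.6
eef_pos: [0.4768, 0.0392, 0.0851]
eef_rot: [0.004, 0.749, 0.662, 0.007]
wrist_force: [-0.1, 0.3, -8.0]
opening: 0.221
```

```bash
python3 -c "
from h import *
for i in range(5): st(); camera('side')
st();snap('scene','a4')
im2=cv2.imread('pics/a4.png')[130:230,190:390]
cv2.imwrite('pics/z9.png',cv2.resize(im2,None,fx=4,fy=4,interpolation=0))"
```

```text
t6.60 p [0.4768 0.0392 0.0851] jaw deg -7.07 z [ 0.016  0.004 -1.   ] F [-0.1   0.32 -8.02] T [ 0.017  0.003 -0.015] op 0.221
t6.65 p [0.4766 0.0392 0.0848] jaw deg -7.07 z [ 0.016  0.004 -1.   ] F [ 0.73  0.15 -7.54] T [-0.004  0.005  0.054] op 0.222
t6.70 p [0.4766 0.0392 0.0846] jaw deg -7.07 z [ 0.016  0.004 -1.   ] F [-0.01 -1.25 -7.71] T [ 0.027  0.029 -0.028] op 0.221
t6.75 p [0.4765 0.0392 0.0844] jaw deg -7.07 z [ 0.016  0.004 -1.   ] F [ 0.01  0.07 -7.13] T [ 0.012  0.062 -0.053] op 0.226
t6.80 p [0.4766 0.0392 0.0844] jaw deg -7.07 z [ 0.016  0.004 -1.   ] F [-0.25  0.46 -8.67] T [0.029 0.002 0.001] op 0.223
t6.85 p [0.4766 0.0392 0.0843] jaw deg -7.07 z [ 0.016  0.004 -1.   ] F [-0.45  0.75 -7.52] T [ 0.04   0.045 -0.001] op 0.22
```

View pics/z9.png

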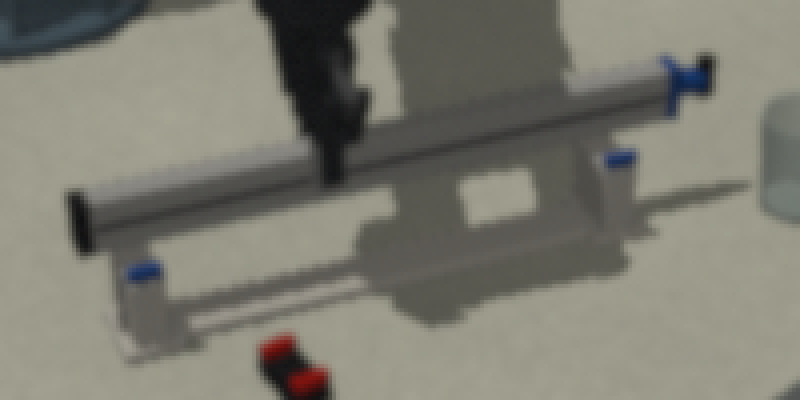

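Request:
{"name": "drive_tool", "arguments": {
  "deltas": [
    [[0, 0, 0.015], 0],
    [[0, 0, 0.03], 0],
    [[0, 0, 0.03], 0],
    [[0.005, -0.003, 0.025], 0.01],
    [[0.015, -0.009, 0.01], 0.025],
    [[0.022, -0.014, 0], 0.025],
    [[0.022, -0.014, 0], 0.025],
    [[0.022, -0.014, 0], 0.025],
    [[0.022, -0.014, 0], 0.025],
    [[0.015, -0.009, 0], 0.02]
  ]
}}

```text
time_s: 7.9
eef_pos: [0.5974, -0.0381, 0.1956]
eef_rot: [-0.001, 0.693, 0.721, 0.004]
wrist_force: [-0.8, 0.8, -7.0]
opening: 0.222
```

```bash
python3 -c "
from h import *
o=st();print(o['q'])"
```

```text
t7.90 p [ 0.5974 -0.0381  0.1956] jaw deg 2.32 z [ 0.005  0.007 -1.   ] F [-0.77  0.83 -6.95] T [ 0.051 -0.016  0.039] op 0.222
[-0.26619308  0.26198464  1.5840699   0.00860498  1.29235492 -0.30900084]
```

Request:
{"name": "drive_tool", "arguments": {
  "deltas": [
    [[0.02, -0.01, 0], 0.015],
    [[0.02, -0.01, 0], 0.01],
    [[0.02, -0.01, 0], 0.01],
    [[0.016, -0.009, 0], 0.005],
    [[0.008, -0.004, 0], 0],
    [[0, 0, 0], 0],
    [[0, 0, 0], 0]
  ]
}}

```text
time_s: 8.6
eef_pos: [0.6825, -0.0835, 0.1885]
eef_rot: [-0.006, 0.678, 0.735, 0.002]
wrist_force: [0.3, -0.0, -7.4]
opening: 0.223
```

```bash
python3 -c "
from h import *
o=st();
for n in('wrist','side','scene'): snap(n,n+'5')
st()
im=cv2.imread('pics/side5.png')[130:300,230:400];cv2.imwrite('pics/y1.png',cv2.resize(im,None,fx=3,fy=3,interpolation=0))
im=cv2.imread('pics/scene5.png')[130:310,180:380];cv2.imwrite('pics/y2.png',cv2.resize(im,None,fx=3,fy=3,interpolation=0))"
```

```text
t8.60 p [ 0.6825 -0.0835  0.1885] jaw deg 4.63 z [-0.006  0.01  -1.   ] F [ 0.29 -0.04 -7.37] T [0.011 0.011 0.007] op 0.223
t8.75 p [ 0.6826 -0.0833  0.1892] jaw deg 4.65 z [-0.005  0.01  -1.   ] F [-1.12  0.02 -7.75] T [ 0.044 -0.025 -0.014] op 0.22
```

View pics/wrist5.png

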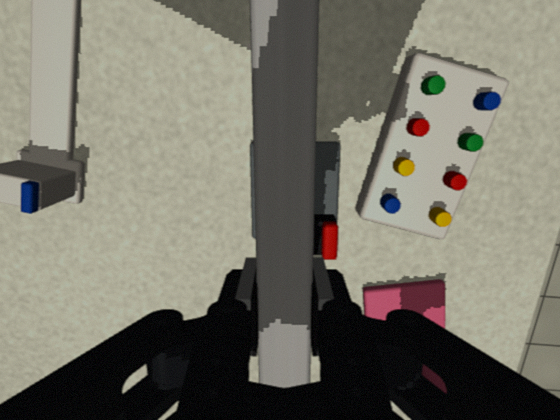

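View pics/y1.png

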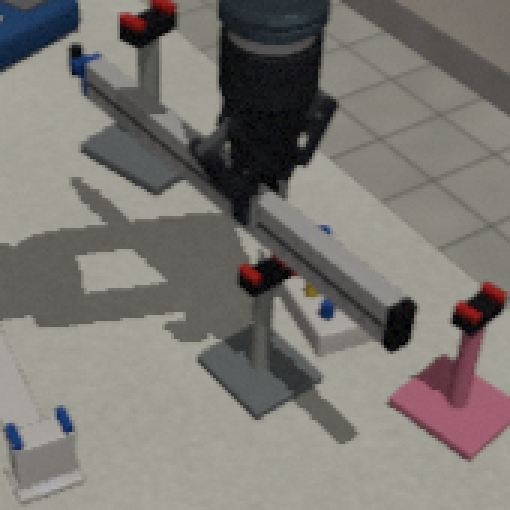

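View pics/y2.png

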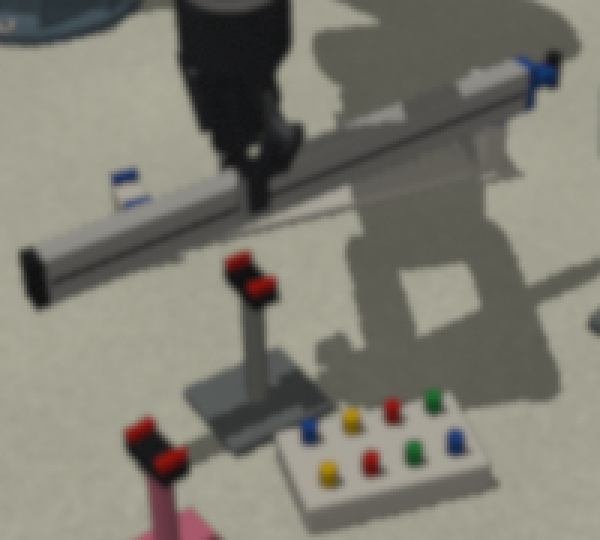

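```bash
python3 - <<'E'
from h import *
c=load('wrist5'); im=cv2.imread('pics/wrist5.png')[130:275,240:350]; cv2.imwrite('pics/y3.png',cv2.resize(im,None,fx=5,fy=5,interpolation=0))
print([b for b in blobs(c,'red')])
g=cv2.cvtColor(c['frame'],cv2.COLOR_RGB2GRAY).astype(int)
for r in(50,100,160,190,215,235,300,340,370):
  d=np.diff(g[r]); print(r,[(i,int(d[i])) for i in range(240,350) if abs(d[i])>12])
for n in('side5','scene5'): print(n,[b for b in blobs(load(n),'red')])
E
```

```text
[([412, 119, 17, 17, 234], [420.1, 127.0]), ([450, 174, 17, 16, 207], [457.9, 181.7]), ([322, 224, 16, 35, 514], [329.5, 241.1]), ([433, 283, 11, 25, 79], [439.9, 298.1]), ([410, 285, 13, 7, 32], [415.4, 287.4]), ([430, 285, 7, 8, 21], [433.2, 288.4]), ([437, 284, 4, 9, 12], [438.8, 288.1]), ([398, 287, 6, 8, 15], [400.3, 289.4]), ([403, 286, 5, 2, 6], [405.2, 286.3]), ([423, 287, 6, 5, 12], [425.2, 289.0]), ([367, 289, 5, 2, 6], [369.2, 289.7]), ([377, 288, 5, 2, 7], [379.1, 288.7]), ([364, 290, 2, 10, 12], [364.3, 294.2]), ([401, 291, 13, 12, 46], [406.3, 296.2]), ([411, 291, 19, 13, 53], [420.2, 298.8]), ([426, 291, 7, 7, 18], [429.4, 293.9]), ([413, 292, 2, 3, 4], [413.5, 292.8]), ([365, 301, 2, 15, 17], [365.2, 308.1]), ([401, 302, 3, 7, 8], [402.0, 305.1]), ([407, 302, 4, 3, 4], [408.5, 303.2]), ([424, 303, 9, 7, 18], [427.7, 306.1]), ([409, 305, 8, 6, 15], [413.7, 306.8]), ([418, 305, 6, 4, 10], [420.4, 306.0]), ([405, 306, 4, 4, 5], [406.4, 307.4]), ([418, 311, 3, 2, 5], [419.0, 311.6])]
50 [(249, -32), (250, -40), (252, 18), (258, -27), (259, -37), (317, 15), (318, 13)]
100 
[... 769 characters left out ...]
 (318, -31), (319, -75), (320, -45)]
side5 [([281, 129, 7, 5, 25], [283.9, 131.1]), ([270, 135, 9, 5, 32], [274.0, 137.0]), ([310, 218, 7, 7, 31], [313.1, 220.8]), ([391, 224, 7, 7, 28], [394.2, 227.0]), ([382, 231, 9, 7, 35], [386.0, 233.7]), ([363, 326, 26, 26, 529], [375.0, 338.6])]
scene5 [([289, 23, 17, 39, 481], [298.0, 41.3]), ([406, 169, 9, 8, 43], [409.7, 172.5]), ([423, 178, 10, 8, 57], [427.2, 181.1]), ([256, 215, 7, 5, 23], [258.9, 216.7]), ([262, 222, 9, 6, 40], [266.0, 224.7]), ([105, 259, 24, 20, 387], [116.7, 268.2]), ([308, 263, 5, 7, 27], [310.1, 265.9]), ([222, 270, 9, 7, 37], [226.2, 273.0]), ([231, 280, 11, 7, 56], [236.0, 282.7]), ([302, 281, 4, 7, 25], [303.4, 283.9])]
```

View pics/y3.png

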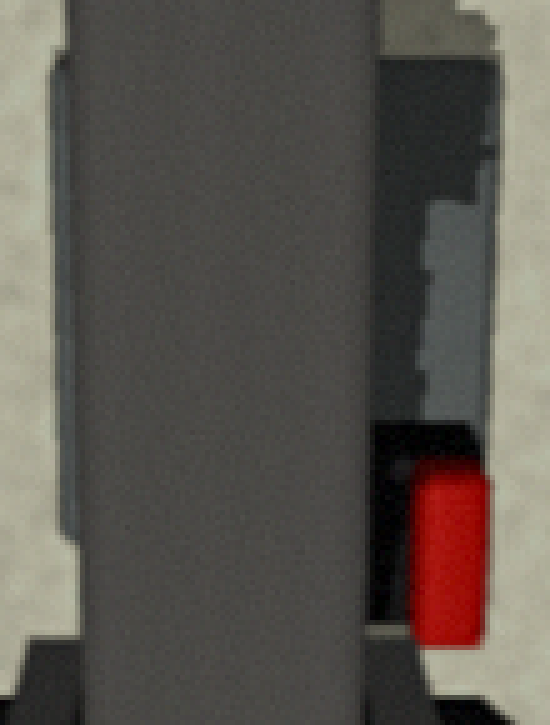

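```bash
python3 - <<'E'
from h import *
c=load('wrist5'); print('eye',c['eye'])
i=plane(c,322.8,241.5,.138);o=plane(c,338,241.5,.138);print('cheek in/out',i.round(4),o.round(4),np.linalg.norm(i-o))
t=plane(c,331,226,.138);b=plane(c,330,259,.138);print('cheek y',t.round(4),b.round(4),np.linalg.norm(t-b))
x=np.array([np.cos(.087),np.sin(.087),0]);print('notch from cheek in/out',(i-.013*x).round(4),(o-.022*x).round(4))
F=[plane(c,*p,.012) for p in((250.5,141.5),(340,142),(249.8,160),(339.5,160),(251,190),(338.5,190),(251,215),(338,215),(252,237))];print(np.round(F,4))
# bar
zt=.189-.0123+.04
for r in(340,300,235,215,190,100):
  e={340:(257.3,310),300:(257.8,310),235:(256.5,312.7),215:(256,313.2),190:(255,314),100:(251,316.5)}[r]
  P=plane(c,e[0],r,zt);Q=plane(c,e[1],r,zt);print('bar',r,((P+Q)/2).round(4),np.linalg.norm(P-Q).round(4))
# scene/side cheek re-derive: outer-most top face
A=load('scene5');B=load('side5')
for z in(.134,.137): print(plane(A,258.9,216.7,z).round(4),plane(A,266,224.7,z).round(4),plane(B,313.1,220.8,z).round(4))
E
```

```text
eye [ 0.67787977 -0.01402008  0.33224396]
cheek in/out [ 0.7048 -0.0854  0.138 ] [ 0.7134 -0.0847  0.138 ] 0.008627375016600235
cheek y [ 0.7083 -0.0758  0.138 ] [ 0.7101 -0.0957  0.138 ] 0.019999505115468493
notch from cheek in/out [ 0.6918 -0.0865  0.138 ] [ 0.6915 -0.0866  0.138 ]
[[ 0.6495 -0.045   0.012 ]
 [ 0.727  -0.0391  0.012 ]
 [ 0.6498 -0.0611  0.012 ]
 [ 0.7285 -0.0546  0.012 ]
 [ 0.6524 -0.088   0.012 ]
 [ 0.7309 -0.0815  0.012 ]
 [ 0.6537 -0.1114  0.012 ]
 [ 0.7333 -0.1048  0.012 ]
 [ 0.6559 -0.1328  0.012 ]]
bar 340 [ 0.6838 -0.096   0.2167] 0.0193
bar 300 [ 0.6826 -0.0796  0.2167] 0.0185
bar 235 [ 0.6808 -0.0552  0.2167] 0.0189
bar 215 [ 0.6803 -0.0482  0.2167] 0.0189
bar 190 [ 0.6795 -0.0398  0.2167] 0.0192
bar 100 [ 0.677  -0.012   0.2167] 0.0199
[ 0.6757 -0.0891  0.134 ] [ 0.7075 -0.0878  0.134 ] [ 0.6758 -0.0871  0.134 ]
[ 0.6791 -0.0906  0.137 ] [ 0.7107 -0.0893  0.137 ] [ 0.6739 -0.0897  0.137 ]
```

Request:
{"name": "drive_tool", "arguments": {
  "deltas": [
    [[0.008, -0.002, -0.008], 0.005],
    [[0.001, 0, -0.004], 0],
    [[0, 0, 0], 0],
    [[0, 0, 0], 0]
  ]
}}

```text
time_s: 9.15
eef_pos: [0.6914, -0.0843, 0.1767]
eef_rot: [-0.005, 0.675, 0.737, 0.002]
wrist_force: [0.5, 0.1, -6.5]
opening: 0.227
```

```bash
python3 -c "
from h import *
o=st()"
```

```text
t9.15 p [ 0.6914 -0.0843  0.1767] jaw deg 5.02 z [-0.005  0.01  -1.   ] F [ 0.48  0.11 -6.53] T [-0.045  0.029  0.004] op 0.227
```

```bash
python3 -c "
from h import *
T=[];F=[]
for i in range(24):
  camera('side'); o=get_obs(); T.append(o['torque']);F.append(o['wrist_force'])
print(np.mean(T,0),np.std(T,0),np.mean(F,0)); st()"
```

```text
[ 0.01849522 -0.00549281 -0.00292918] [0.02420992 0.02484848 0.03780876] [ 0.01648808 -0.04843729 -7.51350043]
t10.35 p [ 0.6916 -0.0844  0.177 ] jaw deg 5.02 z [-0.005  0.01  -1.   ] F [-0.16 -0.08 -8.18] T [ 0.036 -0.047 -0.027] op 0.22
```

Request:
{"name": "drive_tool", "arguments": {
  "deltas": [
    [[0.0005, -0.001, -0.01], 0],
    [[0, 0, -0.008], 0],
    [[0, 0, -0.003], 0],
    [[0, 0, 0], 0],
    [[0, 0, 0], 0]
  ]
}}

```text
time_s: 10.85
eef_pos: [0.6915, -0.0854, 0.1529]
eef_rot: [-0.006, 0.676, 0.737, 0.002]
wrist_force: [0.1, 0.1, -7.0]
opening: 0.222
```

```bash
python3 -c "
from h import *
o=st()
for n in('wrist','side','scene'): snap(n,n+'6')
im=cv2.imread('pics/side6.png')[170:270,270:370];cv2.imwrite('pics/x1.png',cv2.resize(im,None,fx=5,fy=5,interpolation=0))
im=cv2.imread('pics/scene6.png')[180:280,210:330];cv2.imwrite('pics/x2.png',cv2.resize(im,None,fx=5,fy=5,interpolation=0))"
```

```text
t10.85 p [ 0.6915 -0.0854  0.1529] jaw deg 5.01 z [-0.006  0.011 -1.   ] F [ 0.08  0.07 -7.  ] T [ 0.031 -0.033  0.042] op 0.222
```

View pics/x1.png

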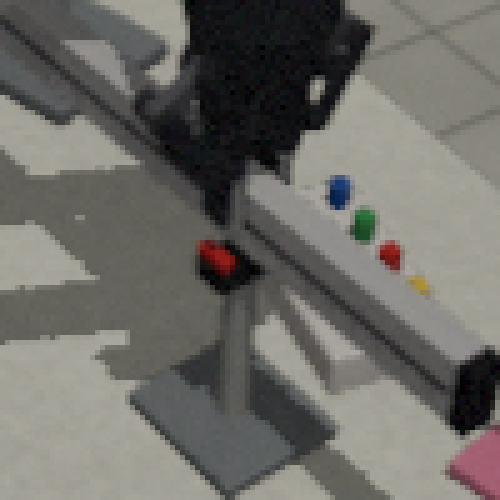

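View pics/x2.png

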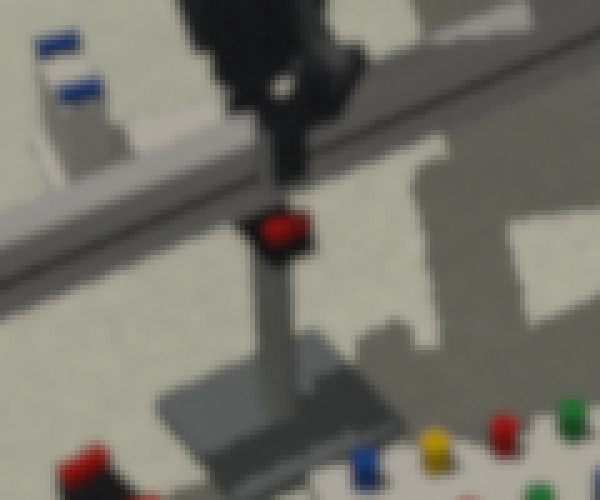

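View pics/wrist6.png

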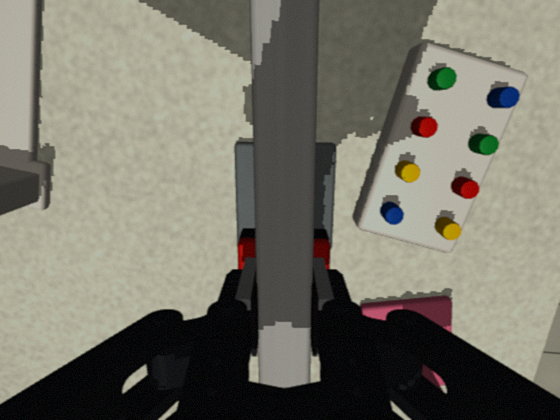

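```bash
python3 - <<'E'
from h import *
c=load('wrist6'); print(blobs(c,'red')[:6])
g=c['frame'].astype(int)
for r in(245,255,262):
  m=[x for x in range(225,345) if g[r,x,0]>80 and g[r,x,1]<50]; print(r,m[0],m[-1]); 
  P=plane(c,m[0]-.5,r,.138);Q=plane(c,m[-1]+.5,r,.138);print(((P+Q)/2).round(4),np.linalg.norm(P-Q))
  gg=cv2.cvtColor(c['frame'],cv2.COLOR_RGB2GRAY).astype(int)[r];d=np.diff(gg);print([(i,int(d[i])) for i in range(235,335) if abs(d[i])>10])
st()
E
```

```text
[([418, 117, 19, 20, 296], [427.2, 126.7]), ([460, 180, 19, 18, 265], [469.1, 189.1]), ([238, 242, 17, 27, 301], [244.6, 252.4]), ([314, 243, 16, 26, 245], [321.8, 251.8]), ([446, 299, 5, 17, 39], [448.1, 305.9]), ([428, 300, 18, 12, 49], [438.3, 305.2])]
245 238 249
[ 0.6722 -0.0792  0.138 ] 0.00559229743296015
[(235, -28), (236, -57), (237, -40), (239, 17), (242, -12), (243, -11), (254, 18), (255, 15), (256, 12), (311, -13), (313, -12), (329, 19), (330, 40), (331, 54), (332, 30)]
255 239 325
[ 0.6905 -0.0825  0.138 ] 0.04082286977579754
[(236, -36), (237, -64), (238, -25), (241, -17), (242, -11), (254, 14), (255, 12), (256, 16), (311, -12), (312, -15), (328, 40), (329, 70), (330, 47)]
262 239 244
[ 0.6717 -0.0878  0.138 ] 0.0028349287232511634
[(236, -31), (237, -64), (238, -32), (256, 13), (325, -11), (328, 48), (329, 58), (330, 38)]
t11.00 p [ 0.6918 -0.0855  0.1535] jaw deg 5.01 z [-0.006  0.01  -1.   ] F [ 0.52  0.24 -6.12] T [ 0.01  -0.016  0.014] op 0.221
```

Request:
{"name": "drive_tool", "arguments": {
  "deltas": [
    [[0, 0, -0.006], 0],
    [[0, 0, -0.003], 0],
    [[0, 0, -0.001], 0],
    [[0, 0, 0], 0]
  ]
}}

```text
time_s: 11.4
eef_pos: [0.6922, -0.0855, 0.1434]
eef_rot: [-0.005, 0.675, 0.737, 0.002]
wrist_force: [-0.1, -0.2, -8.0]
opening: 0.226
```

```bash
python3 -c "
from h import *
o=st()"
```

```text
t11.40 p [ 0.6922 -0.0855  0.1434] jaw deg 5.02 z [-0.004  0.01  -1.   ] F [-0.09 -0.2  -8.01] T [-0.024  0.022 -0.029] op 0.226
```

Request:
{"name": "drive_tool", "arguments": {
  "deltas": [
    [[0, 0, -0.001], 0],
    [[0, 0, -0.001], 0]
  ]
}}

```text
time_s: 11.6
eef_pos: [0.6924, -0.0856, 0.1425]
eef_rot: [-0.005, 0.675, 0.737, 0.002]
wrist_force: [-4.3, 1.3, 2.2]
opening: 0.23
```

Request:
{"name": "drive_tool", "arguments": {
  "deltas": [
    [[0, 0, -0.001], 0],
    [[0, 0, -0.0005], 0]
  ]
}}

```text
time_s: 11.8
eef_pos: [0.6925, -0.0856, 0.1426]
eef_rot: [-0.004, 0.675, 0.737, 0.002]
wrist_force: [-1.9, -0.3, -3.6]
opening: 0.222
```

```bash
python3 -c "
from h import *
o=st()"
```

```text
t11.80 p [ 0.6925 -0.0856  0.1426] jaw deg 5.03 z [-0.003  0.009 -1.   ] F [-1.9  -0.31 -3.65] T [0.07  0.365 0.006] op 0.222
```

Request:
{"name": "drive_tool", "arguments": {
  "deltas": [
    [[0, 0, -0.001], 0]
  ]
}}

```text
time_s: 11.9
eef_pos: [0.6926, -0.0856, 0.1425]
eef_rot: [-0.004, 0.675, 0.737, 0.002]
wrist_force: [-6.6, 1.1, 4.5]
opening: 0.218
```

Request:
{"name": "drive_tool", "arguments": {
  "deltas": [
    [[0, 0, 0], 0],
    [[0, 0, 0], 0],
    [[0, 0, 0], 0]
  ],
  "gripper": 0.32
}}

```text
time_s: 12.2
eef_pos: [0.6955, -0.0865, 0.1452]
eef_rot: [-0.0, 0.675, 0.737, 0.004]
wrist_force: [0.4, 0.5, 0.2]
opening: 0.321
```

```bash
python3 -c "
from h import *
o=st()
for n in('wrist','side','scene'): snap(n,n+'7')
im=cv2.imread('pics/side7.png')[130:290,220:390];cv2.imwrite('pics/x3.png',cv2.resize(im,None,fx=4,fy=4,interpolation=0)[:600])
im=cv2.imread('pics/scene7.png')[130:280,180:380];cv2.imwrite('pics/x4.png',cv2.resize(im,None,fx=4,fy=4,interpolation=0))
st()"
```

```text
t12.20 p [ 0.6955 -0.0865  0.1452] jaw deg 5.03 z [ 0.005  0.007 -1.   ] F [0.44 0.5  0.22] T [-0.018 -0.014  0.001] op 0.321
t12.35 p [ 0.695  -0.0864  0.1448] jaw deg 5.03 z [ 0.004  0.007 -1.   ] F [ 0.21  0.76 -0.59] T [0.014 0.015 0.005] op 0.317
```

View pics/x3.png

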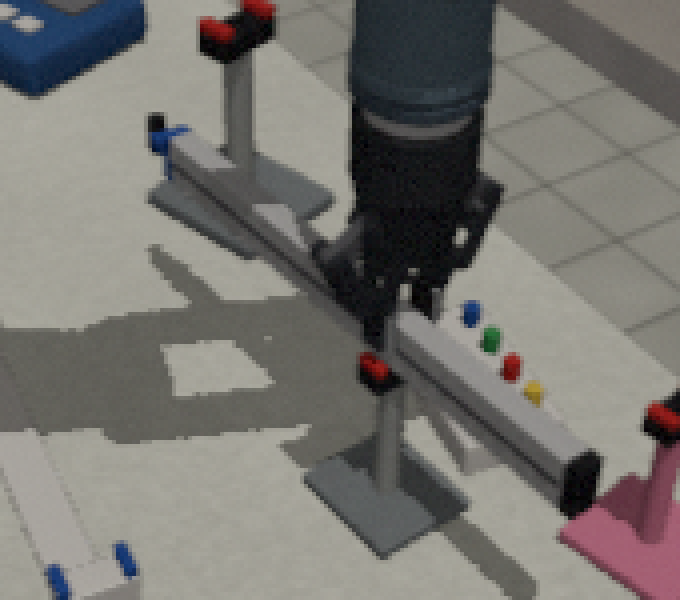

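View pics/x4.png

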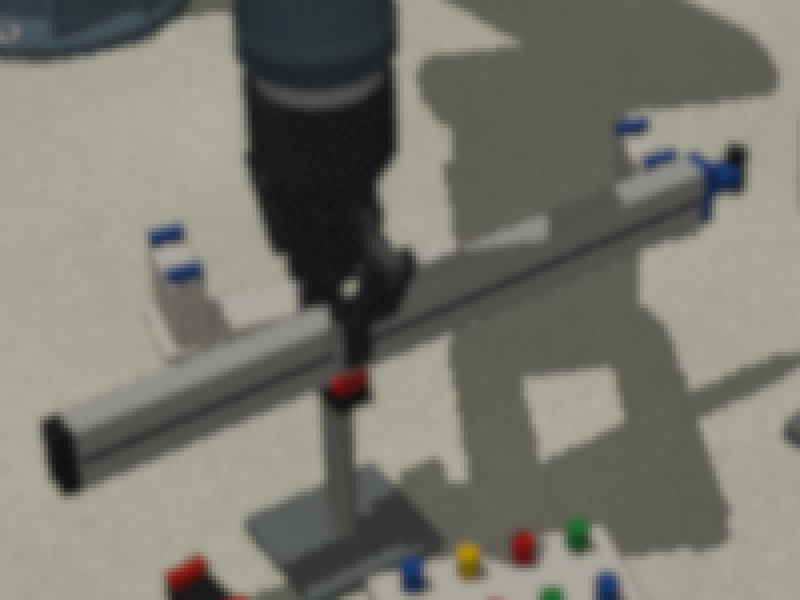

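Request:
{"name": "drive_tool", "arguments": {
  "deltas": [
    [[-0.002, 0, 0], 0],
    [[0, 0, 0], 0],
    [[0, 0, 0], 0]
  ],
  "gripper": 0.55
}}

```text
time_s: 12.65
eef_pos: [0.693, -0.0864, 0.1448]
eef_rot: [-0.001, 0.675, 0.737, 0.004]
wrist_force: [0.7, 1.1, -0.2]
opening: 0.552
```

```bash
cat > lev.py <<'E'
from h import *
import sys
t=sys.argv[1]
o=st(); A=snap('scene','A'+t);B=snap('side','B'+t)
print(blobs(A,'blue'),'\n',[b for b in blobs(B,'blue') if b[0][4]<60])
im=cv2.imread('pics/A%s.png'%t)[130:280,180:380];cv2.imwrite('pics/A%sz.png'%t,cv2.resize(im,None,fx=4,fy=4,interpolation=0)); st()
E
python3 lev.py 8 | grep -v '^$' | tail -5
```

```text
t12.65 p [ 0.693  -0.0864  0.1448] jaw deg 5.03 z [ 0.004  0.007 -1.   ] F [ 0.65  1.09 -0.17] T [-0.033 -0.008 -0.029] op 0.552
[([0, 0, 175, 102, 12380], [79.6, 43.4]), ([464, 152, 85, 60, 1855], [502.2, 185.7]), ([335, 161, 5, 2, 8], [336.6, 161.4]), ([356, 171, 9, 8, 50], [360.2, 173.7]), ([218, 188, 7, 2, 9], [220.9, 188.4]), ([223, 197, 6, 3, 12], [225.5, 198.0]), ([281, 270, 4, 7, 26], [282.6, 272.8]), ([330, 274, 4, 7, 24], [331.5, 277.0])] 
 [([258, 162, 9, 7, 26], [260.5, 164.4]), ([213, 191, 3, 6, 12], [213.9, 193.8]), ([199, 195, 3, 6, 11], [200.2, 197.3]), ([336, 206, 4, 6, 19], [337.5, 208.2]), ([249, 266, 5, 8, 24], [250.9, 269.6]), ([232, 272, 5, 8, 23], [234.2, 275.3])]
t12.75 p [ 0.693  -0.0864  0.1447] jaw deg 5.03 z [ 0.004  0.007 -1.   ] F [-0.19 -0.69 -0.13] T [ 0.03  -0.033  0.032] op 0.55
```

View pics/A8z.png

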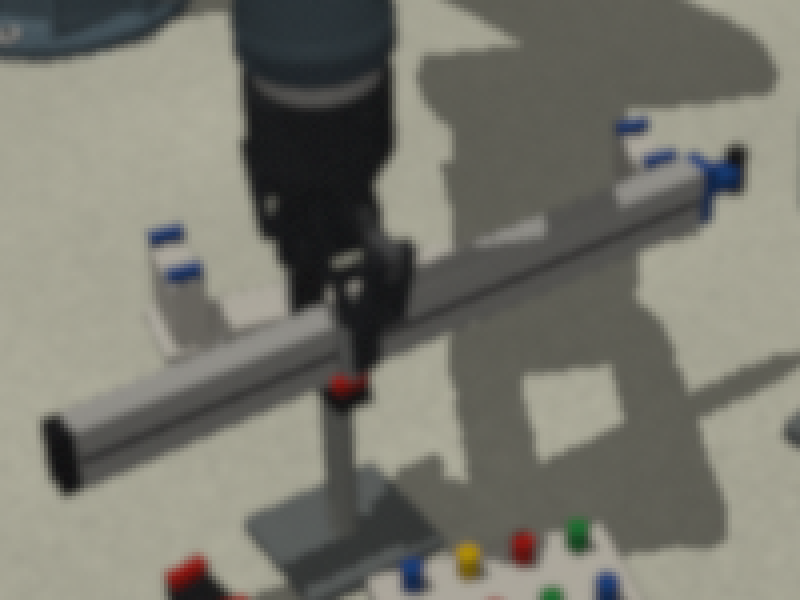

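Stable: the boom did not move between the two pictures. I'll retract upward.

Request:
{"name": "drive_tool", "arguments": {
  "deltas": [
    [[0, 0, 0.01], 0],
    [[0, 0, 0.02], 0],
    [[0, 0, 0.03], 0],
    [[0, 0, 0.04], 0],
    [[-0.02, 0, 0.04], 0],
    [[-0.03, 0, 0.03], 0],
    [[-0.03, 0, 0], 0],
    [[0, 0, 0], 0],
    [[0, 0, 0], 0]
  ]
}}

```text
time_s: 13.65
eef_pos: [0.6092, -0.0859, 0.3263]
eef_rot: [0.001, 0.675, 0.738, 0.005]
wrist_force: [-0.1, 0.0, -0.4]
opening: 0.555
```

```bash
python3 lev.py 9; python3 - <<'E'
from h import *
A=load('A9');B=load('B9')
im=cv2.imread('pics/B9.png')[130:290,220:400];cv2.imwrite('pics/B9z.png',cv2.resize(im,None,fx=3,fy=3,interpolation=0))
E
```

```text
t13.65 p [ 0.6092 -0.0859  0.3263] jaw deg 5.04 z [ 0.007  0.006 -1.   ] F [-0.13  0.03 -0.38] T [ 0.035  0.001 -0.06 ] op 0.555
[([0, 0, 175, 102, 12151], [80.5, 43.9]), ([190, 0, 4, 1, 4], [191.5, 0.0]), ([464, 152, 85, 60, 1853], [502.1, 185.7]), ([335, 161, 5, 2, 8], [336.6, 161.4]), ([356, 171, 9, 8, 51], [360.1, 173.6]), ([218, 188, 7, 2, 9], [220.9, 188.4]), ([223, 197, 6, 3, 12], [225.5, 198.0]), ([281, 270, 4, 7, 26], [282.6, 272.8]), ([330, 274, 4, 7, 24], [331.5, 277.0])] 
 [([258, 162, 9, 7, 27], [260.5, 164.6]), ([213, 191, 3, 6, 12], [213.9, 193.8]), ([199, 195, 3, 6, 12], [200.2, 197.5]), ([336, 206, 4, 6, 20], [337.4, 208.0]), ([249, 266, 5, 8, 24], [250.9, 269.6]), ([232, 272, 5, 8, 23], [234.2, 275.3])]
t13.75 p [ 0.6094 -0.0858  0.325 ] jaw deg 5.06 z [ 0.006  0.006 -1.   ] F [-0.09 -0.13  0.05] T [-0.022 -0.014  0.015] op 0.552
```

View pics/A9z.png

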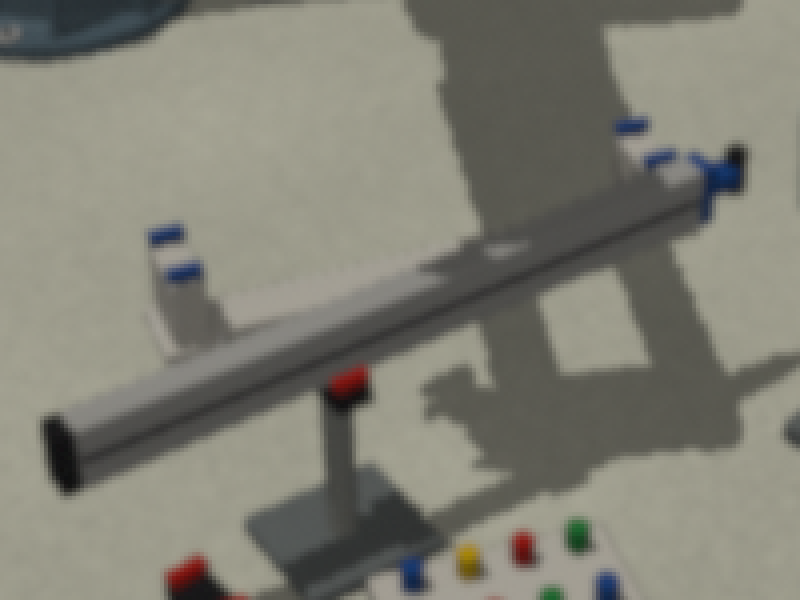

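View pics/B9z.png

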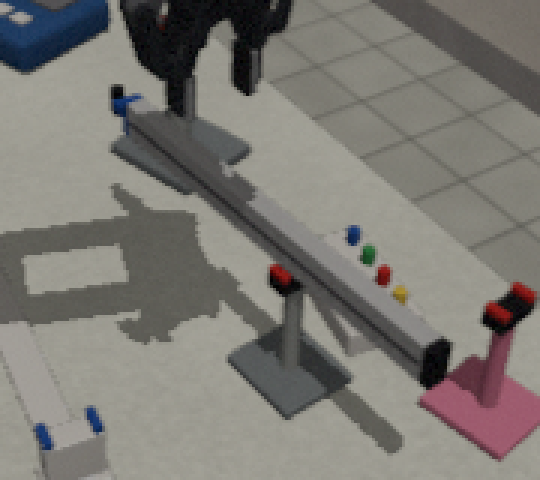

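```bash
python3 - <<'E'
from h import *
A=load('A9');B=load('B9')
def dark(c,x0,x1,y0,y1):
    m=(c['frame'].max(2)<45).astype(np.uint8); m[:,:x0]=0;m[:,x1:]=0;m[:y0]=0;m[y1:]=0
    n,l,s,ce=cv2.connectedComponentsWithStats(m); i=1+np.argmax(s[1:,4]); return s[i],ce[i]
a=dark(A,185,210,225,260);b=dark(B,355,375,238,265);print(a,b,tri(A,a[1],B,b[1]))
a=dark(A,358,370,163,175);b=dark(B,254,263,155,164);print(a,b,tri(A,a[1],B,b[1]))
for z in(0,):
  print('beaker etc unchanged: jar',[x for x in blobs(A,'red') if x[0][4]>300],[x for x in blobs(load('scene0'),'red') if x[0][4]>300])
d=cv2.absdiff(A['frame'],load('scene0')['frame']).max(2);print('diff beaker',d[150:190,378:403].mean(),'jar',d[255:300,100:140].mean(),'tubes',d[260:305,270:345].mean())
st()
E
```

```text
(array([192, 235,   8,  17,  92], dtype=int32), array([195.39130435, 243.57608696])) (array([360, 243,  10,  17, 113], dtype=int32), array([364.46902655, 250.76106195])) (array([ 0.7077987, -0.2456697,  0.1500054]), np.float64(0.00032911108200511243))
(array([362, 168,   4,   3,   8], dtype=int32), array([363.5, 169. ])) (array([257, 159,   4,   4,  14], dtype=int32), array([258.5, 160.5])) (array([0.66846423, 0.18912509, 0.16271289]), np.float64(0.0018366221404720138))
beaker etc unchanged: jar [([273, 23, 33, 40, 915], [291.5, 44.3]), ([105, 259, 24, 20, 388], [116.7, 268.1])] [([272, 24, 32, 39, 1085], [287.7, 42.8]), ([105, 259, 24, 20, 381], [116.5, 268.1])]
diff beaker 5.371 jar 5.165 tubes 6.565333333333333
t13.75 p [ 0.6094 -0.0858  0.325 ] jaw deg 5.06 z [ 0.006  0.006 -1.   ] F [-0.09 -0.13  0.05] T [-0.022 -0.014  0.015] op 0.552
```

```bash
python3 -c "
from h import *
print(hand_in())"
```

```text
the job is handed in; nothing more can be done
None
```

The boom is lying level in the small grey saddle's notch, the gripper is well clear of it, and the job is handed in at about 13.8 s of the 64 s allowed.

- **Finding the balance point:** I lifted the boom a few millimetres at its middle and read about 8 N and +0.35 N·m, so the black end was heavy by about 43 mm. A second lift about 42 mm toward that end came up free. The averaged moment there was only about 0.02 N·m, which puts the balance point about 2.5 mm from the grip, or less if the sensor has an offset.
- **Placing it:** I laid it in the saddle with the grip about 1.3 mm to the blue side of the notch, then opened the gripper and retracted.
- **Last checks:**
  - The boom did not move in the pictures between the partial opening and the full retreat.
  - The middle of the black end measured 150 mm high, exactly where a level boom seated in the notch should be.
  - The beaker, jar and rack look unchanged, and the wrist force is near zero.

**Disagreements and limits:**
- During the early part of the second lift I saw a sideways force of about 2 N. It was probably the boom rubbing a fork cheek, and it vanished once I lifted higher.
- The tool drifted a few millimetres and tilted up to about 1° between moves, so I kept correcting it.
- When the jaws opened the arm moved about 3 mm in x and up, but the boom stayed put.
- I could not use the clip tip as a reliable levelness check. It measured 163 mm high, but I do not know where it should sit.

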